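# Find the socket that fits the lamp stand's nut

### The job

Find which of the three sockets in the tray fits the nut in the foot of the instrument's lamp stand (the stand with the horizontal barrel), and push that socket upright over the nut until it is fully home at the bottom of the counterbore. Stand any socket that does not fit upright in the tray again, and leave the jar, tape and screwdriver alone. Do not let go at the end: finish while still holding the fitting socket, seated on the nut, ready to turn it.

Things in the scene. Friction and masses are not known exactly. Their poses are not given: they have to be found in the camera images.
- small_mid (a point): Centre (half-way up, on the axis) of the small deep socket: plain steel, 64 mm long, for a 8 mm nut, standing in the tray with its opening down. Lower half: round nose 15 mm in diameter. Upper half: hexagon 14 mm across flats, for gripping, small square hole in its top. z up the axis; x square to a pair of flats (turns of 60 degrees are alike).
- socket_small: The same small socket, origin at the centre of its lower, open end, axes as above. The hexagonal opening there is 9.2 mm across flats and 24 mm deep, its flats parallel to those of the outer hexagon. It weighs 0.04 to 0.24 kg.
- medium_mid (a point): Centre (half-way up, on the axis) of the medium deep socket: plain steel, 64 mm long, for a 13 mm nut, standing in the tray with its opening down. Lower half: round nose 22 mm in diameter. Upper half: hexagon 21 mm across flats, for gripping, small square hole in its top. z up the axis; x square to a pair of flats (turns of 60 degrees are alike).
- socket_medium: The same medium socket, origin at the centre of its lower, open end, axes as above. The hexagonal opening there is 14.2 mm across flats and 24 mm deep, its flats parallel to those of the outer hexagon. It weighs 0.04 to 0.24 kg.
- large_mid (a point): Centre (half-way up, on the axis) of the large deep socket: plain steel, 64 mm long, for a 18 mm nut, standing in the tray with its opening down. Lower half: round nose 29.5 mm in diameter. Upper half: hexagon 28.5 mm across flats, for gripping, small square hole in its top. z up the axis; x square to a pair of flats (turns of 60 degrees are alike).
- socket_large: The same large socket, origin at the centre of its lower, open end, axes as above. The hexagonal opening there is 19.2 mm across flats and 24 mm deep, its flats parallel to those of the outer hexagon. It weighs 0.04 to 0.24 kg.
- lamp_nut (a point): Middle of the counterbore's floor in the LAMP STAND's foot, on the nut's axis; 24 mm above the bench. z up; x points from nut to post, square to a pair of the nut's flats. The fitting socket ends with its centre 32 mm above this point. One too small stops higher, on the nut or its stud (small on medium nut 7 mm, medium on large 11, small on large 13); one too large on the foot's top face, 15 mm higher.
- lamp_stand: Lamp stand: the one with a black horizontal barrel (52 mm in diameter, 90 mm long) on a post, 180 mm high over the bench; the others carry a low specimen stage and a needle arm on a column (200 mm high, arm pointing away from the robot). Its grey foot, 27 mm high on the plate, reaches towards the robot; nut 100 mm from post. Origin under the foot, 60 mm from the nut.
- plate: Fixed black base plate of the instrument, 200 x 380 mm (x, y), 12 mm thick, origin under its centre. Three stands in a row along y, 125 mm apart, in any order. In the near end of each foot a counterbore 15 mm deep, open upwards, holds a tight steel hex nut on a stud that ends 2 mm above the nut.
- plate_row (a point): Middle of the row of three feet, on the plate's top face (the middle nut's axis). The nuts are 8, 13 and 18 mm across flats and 5, 7 and 11 mm high, in counterbores 17, 24 and 31.5 mm wide. Which nut is on which stand varies and is not told. None of them turns.
- tray: Fixed shallow steel tray, 270 x 100 mm outside along its x and y axes, wall 3 mm thick and 14 mm high, floor 3 mm thick; origin at the centre of its underside. The three sockets stand in a row along its x axis, 78 mm apart, in any order.
- jar: Bystander: glass specimen jar with white cap, 48 mm wide, 62 mm high; origin at the centre of its underside.
- tape: Bystander: roll of tape lying flat, 70 mm wide, 20 mm high; origin at the centre of its underside.
- screwdriver: Bystander: screwdriver 160 mm long with a black handle, lying along its x axis; origin under its middle.
There are look-alikes about, which are no part of the job. Leave any orange or red look-alike of the socket_medium alone.

How it is judged:
At the end, for the whole second after the job is handed in: One socket is fully home on the lamp stand's nut (its centre within 4 mm of the nut's axis, its end no more than 3 mm above the counterbore floor, tilted less than 0.1 rad), at rest and gripped by the fingers with more than 2 N; the other two stand upright (within 0.1 rad) inside the tray (((horizontal distance between small_mid and lamp_nut below 0.004 m and z of small_mid in the frame of lamp_nut below 0.035 m and angle between each of small_mid, medium_mid, large_mid's own z axis and vertical below 0.1 rad and contact force between the fingers and socket_small above 2 N and linear speed of each of socket_small, socket_medium, socket_large below 0.02 m/s and x of medium_mid in the frame of tray between -0.128 and 0.128 m and y of medium_mid in the frame of tray between -0.045 and 0.045 m and z of each of medium_mid, large_mid in the frame of tray below 0.042 m and x of large_mid in the frame of tray between -0.128 and 0.128 m and y of large_mid in the frame of tray between -0.045 and 0.045 m) or (horizontal distance between medium_mid and lamp_nut below 0.004 m and z of medium_mid in the frame of lamp_nut below 0.035 m and angle between each of medium_mid, small_mid, large_mid's own z axis and vertical below 0.1 rad and contact force between the fingers and socket_medium above 2 N and linear speed of each of socket_medium, socket_small, socket_large below 0.02 m/s and x of small_mid in the frame of tray between -0.128 and 0.128 m and y of small_mid in the frame of tray between -0.045 and 0.045 m and z of each of small_mid, large_mid in the frame of tray below 0.042 m and x of large_mid in the frame of tray between -0.128 and 0.128 m and y of large_mid in the frame of tray between -0.045 and 0.045 m) or (horizontal distance between large_mid and lamp_nut below 0.004 m and z of large_mid in the frame of lamp_nut below 0.035 m and angle between each of large_mid, small_mid, medium_mid's own z axis and vertical below 0.1 rad and contact force between the fingers and socket_large above 2 N and linear speed of each of socket_large, socket_small, socket_medium below 0.02 m/s and x of small_mid in the frame of tray between -0.128 and 0.128 m and y of small_mid in the frame of tray between -0.045 and 0.045 m and z of each of small_mid, medium_mid in the frame of tray below 0.042 m and x of medium_mid in the frame of tray between -0.128 and 0.128 m and y of medium_mid in the frame of tray between -0.045 and 0.045 m))); the arm keeps its last pose, push and grip.
It fails at once if the jar is disturbed (moved more than 20 mm) (distance of jar from where it was at the start of the episode above 0.02 m).
It fails at once if the tape is disturbed (moved more than 20 mm) (distance of tape from where it was at the start of the episode above 0.02 m).
It fails at once if the screwdriver is disturbed (moved more than 20 mm) (distance of screwdriver from where it was at the start of the episode above 0.02 m).
It also fails if it takes over 72 s, if anything falls off the work surface, if the arm or the gripper's body presses on something with over 40 N, if the wrist force passes 120 N, or if a joint passes its speed limit or range.

### The arm

A 7-joint arm with a two-finger parallel gripper is mounted at the origin on the work surface. World frame = base frame: x ahead of the robot, y to its left, z up, the work surface at z = 0. Lengths are in m, angles in rad, forces in N, time in s.
With the tool pointing down it reaches from about 0.425 to 0.925 m from the base axis. Payload 6.8 kg.
Tool frame: the origin (TCP) lies at the very end of the fingers, on their centre line; the grasp point (between the pads) lies 19 mm behind it; z points along the fingers, y is the line along which they close (so a half turn about z gives the same grasp; the last joint's range is limited). The gripper opens to 85 mm and grips with 20 to 120 N. Pads are 22 mm wide; open, the fingers measure 114 mm over their backs; the gripper's body (76 mm by 85 mm) begins 54 mm behind the grasp point. The pads swing forward as they close: fully open they stand 13 mm farther back than shut.
Start: joints at [1.149, 0.477, 0.022, 1.555, -0.011, 1.109, -0.083], TCP at [0.208, -0.642, 0.231] pointing down, gripper open.
Joint ranges: [-2.96, 2.96], [-0.34, 2.1], [-1.41, 1.46], [0.24, 2.44], [-1.37, 4.51], [0.17, 1.92], [-2.96, 2.96]. Speed limits (rad/s): [2.39, 2.39, 3.14, 3.14, 3.14, 3.14, 3.14].

### API

Orientations are given as a rotation vector (axis times angle).
In Python, from bench import monitor, optics, r gives the robot as it stands.
- The arm moves only by the shell command python3 -m crank 'ROWS' [OPENING] [FORCE]. ROWS is JSON, a list of rows, each a list of 2 entries, a list of its own where there are three numbers: the shift along the tool's x, y, z in cm, then the turn, a rotation vector about the tool's x, y, z in rad. A call has 1 to 5 rows; each row shifts and turns the commanded pose from where the row before left it, along the tool's axes as they then stand; what a row does not reach is not made up. A row lasts 1/10 s, in which the tool goes at most 50 mm and 8.59 degrees, less where a joint would pass 70% of its speed; a pose out of reach is approached as far as the arm can. A call is refused whole if a number of a shift passes 5 or a number of a turn 0.15, either way. A call with a gripper value outside its range is refused whole. OPENING is the finger opening in cm, from 0 to 8.54, set as the call begins (- or left out, the last holds). The fingers move at their own pace and stop on an object; FORCE is the grip in N (left out, the last holds). Time passes only in rows, so rows that do not move let the fingers close. It gives the time, the measured TCP pose, the force, the opening and the grip force at its end, in the units of the state.
- monitor.get_obs(): the state, without advancing time (a new reading comes with each control period).
- optics.grab_frame(name): name is "side" or "top" or "wrist"; returns (picture, depth): 480x640x3 uint8, red, green, blue; 480x640 float32, m along the optical axis (not along the pixel's ray), 0 where there is no reading.
- optics.camera_model(name): a dict with "vertical_fov" (degrees; the focal length in pixels is half the picture's height over the tangent of half this angle, whatever the lens; pixels are square), "cx", "cy" (the principal point, pixels), "R" (3x3) and "t" (3): a world point X has camera coordinates R X + t; the wrist camera has in their place "hand_eye" (4x4, takes a point from camera to tool coordinates, whose origin is the TCP and whose axes are the flange's). Camera axes: x right, y down, z forward; pixel columns grow to the right and rows downward; lengths in m; the calibration is good to about 2 mm. A picture is of the moment at which its call begins: read the wrist's pose just before it. camera_model takes no time and is no camera call.
- r.hand_in(): hands the job in; it is judged then, once.
The state is a dict: "clock": time; "joints": joint angles; "qvel": joint speeds; "tau": joint torques, N m; "tcp_pos": TCP position; "orientation": TCP orientation; "contact_force": force on the tool from outside, world axes, zero at the start; "moment": the same for the moment, N m; "grip_width": finger opening in m; "gripper_force": force on a finger pad.
Only numpy, scipy, OpenCV 4.12 (cv2) and the standard library are available. Lean on these libraries where they do the work, as an engineer would, in place of code of your own. Each camera call takes 0.05 s, during which the arm holds its last target. There are 200 camera calls.

## Working session

There is one attempt and no reset: what is moved stays moved. The work goes in short steps, Python scripts to look and compute and a shell command to move; the robot and the scene stay as the last step left them, time stands still between calls to the robot, and variables do not carry over. Pictures are saved under pics/ and viewed, at most 10 in all, crops included, and the job is handed in when it is done.

```bash
ls; mkdir -p pics
python3 - <<'E'
from bench import monitor, optics, r
import cv2,numpy as np
o=monitor.get_obs();print({k:np.round(v,3).tolist() for k,v in o.items()})
for n in("top","side"):
    p,d=optics.grab_frame(n);cv2.imwrite(f"pics/{n}0.png",p[:,:,::-1]);np.savez(f"/tmp/{n}0.npz",p=p,d=d)
    print(n,optics.camera_model(n))
print(optics.camera_model("wrist"))
E
```

```text
pics
{'clock': 0.0, 'joints': [1.149, 0.478, 0.022, 1.556, -0.011, 1.109, -0.083], 'qvel': [0.0, 0.0, -0.001, 0.0, -0.001, -0.002, -0.0], 'tau': [0.0, -59.645, 1.608, -28.119, 0.012, 0.009, 0.0], 'tcp_pos': [0.208, -0.641, 0.23], 'orientation': [-3.101, -0.491, 0.001], 'contact_force': [-0.217, -0.536, 0.545], 'moment': [-0.035, 0.033, -0.008], 'gripper_force': 0.0, 'grip_width': 0.085}
top {'vertical_fov': 42.20271110724693, 'cx': 316.74421029021033, 'cy': 234.5529120236127, 'R': array([[-0.02921876, -0.99928504, -0.02399321],
       [-0.99395279,  0.03158794, -0.10516674],
       [ 0.10584945,  0.02077527, -0.99416512]]), 't': array([-0.00676072,  0.57867815,  1.40372043])}
side {'vertical_fov': 53.3164931581795, 'cx': 324.79641883159655, 'cy': 237.7879011240642, 'R': array([[-0.91477405, -0.40395942,  0.00228548],
       [-0.23858953,  0.53570799, -0.80999505],
       [ 0.32598078, -0.74150774, -0.58643226]]), 't': array([0.48511266, 0.22113403, 0.91016321])}
{'vertical_fov': 70.45487457737156, 'cx': 319.6091605097067, 'cy': 233.96014674020293, 'hand_eye': array([[ 7.65601671e-04, -9.61149171e-01, -2.76028412e-01,
         6.97122703e-02],
       [ 9.99999541e-01,  8.94898955e-04, -3.42464998e-04,
         7.12111691e-04],
       [ 5.76177487e-04, -2.76028023e-01,  9.61149415e-01,
        -1.40786921e-01],
       [ 0.00000000e+00,  0.00000000e+00,  0.00000000e+00,
         1.00000000e+00]])}
```

View pics/top0.png

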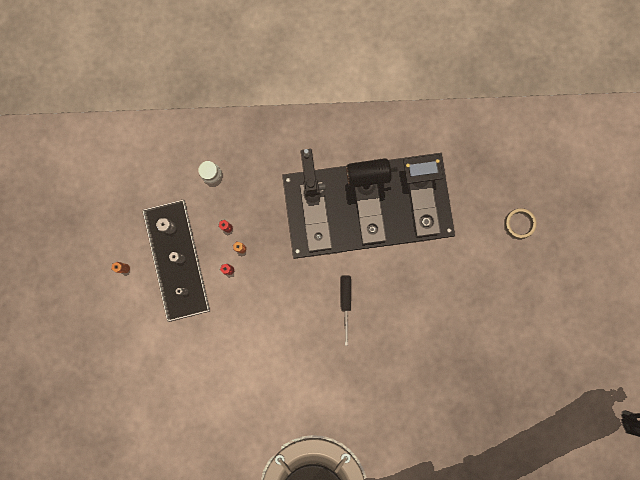

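View pics/side0.png

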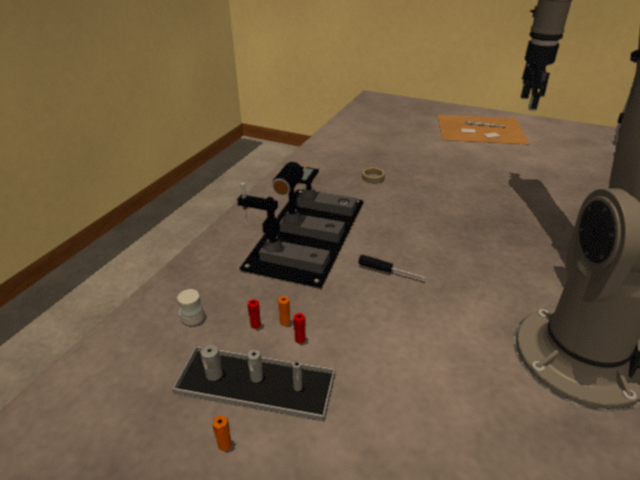

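The top view shows the tray at left with the plain sockets: large (165,225), medium (174,257) and small (180,291). The red and orange look-alikes are at (120,267), (225,225), (239,247) and (227,269). The lamp stand is the middle one, barrel at (368,172) and nut at (372,229). Next I enlarge the view and measure.

```bash
cat > h.py <<'E'
import numpy as np,cv2
from bench import monitor,optics,r
from scipy.spatial.transform import Rotation as Ro
def K(m): return 240/np.tan(np.radians(m["vertical_fov"])/2)
def wpose(name,o=None):
    "R,t camera->world"
    m=optics.camera_model(name)
    if name!="wrist": return m,m["R"].T,-m["R"].T@m["t"]
    o=o or monitor.get_obs();T=np.eye(4);T[:3,:3]=Ro.from_rotvec(o["orientation"]).as_matrix();T[:3,3]=o["tcp_pos"]
    T=T@m["hand_eye"];return m,T[:3,:3],T[:3,3]
def ray(name,u,v,z,o=None):
    m,R,c=wpose(name,o);f=K(m);d=R@np.array([(u-m["cx"])/f,(v-m["cy"])/f,1]);return c+d*(z-c[2])/d[2]
def proj(name,X,o=None):
    m,R,c=wpose(name,o);p=R.T@(np.array(X)-c);f=K(m);return p[:2]/p[2]*f+[m["cx"],m["cy"]]
E
python3 - <<'E'
from h import *
p=np.load("/tmp/top0.npz")["p"];g=p[:,:,::-1]
a=cv2.resize(g[195:325,135:265],(390,390),interpolation=3);b=cv2.resize(g[195:260,285:455],None,fx=4.5,fy=4.5,interpolation=3)
c=np.zeros((390+b.shape[0]//1,b.shape[1],3),np.uint8);c[:390,:390]=a;c[390:390+b.shape[0]]=b
s=np.load("/tmp/side0.npz")["p"][:,:,::-1][180:280,250:370];s=cv2.resize(s,(370,308));c[:308,392:762]=s
c=cv2.resize(c,None,fx=.85,fy=.85) if c.shape[0]>600 else c
print(c.shape);cv2.imwrite("pics/c1.png",c[:600])
for n,u,v,z in[("L",163,224,.067),("M",173.5,256.5,.067),("S",179.5,290.5,.067),("t1",144,210,.014),("t2",185,201,.014),("t3",209,311,.014),("t4",168,321,.014),("n1",318,237,.03),("n2",372.5,229,.031),("n3",426.5,221.5,.035),("p1",283,175,.012),("p2",442,153,.012),("p3",455,237,.012),("p4",293,259,.012)]:print(n,ray("top",u,v,z).round(4))
E
```

```text
(580, 650, 3)
L [0.6094 0.3222 0.067 ]
M [0.5349 0.2987 0.067 ]
S [0.4582 0.2855 0.067 ]
t1 [0.6511 0.3815 0.014 ]
t2 [0.6694 0.2842 0.014 ]
t3 [0.4102 0.2302 0.014 ]
t4 [0.39   0.3256 0.014 ]
n1 [ 0.5725 -0.0271  0.03  ]
n2 [ 0.5869 -0.1531  0.031 ]
n3 [ 0.5998 -0.2771  0.035 ]
p1 [0.7241 0.0516 0.012 ]
p2 [ 0.764  -0.3248  0.012 ]
p3 [ 0.5643 -0.3449  0.012 ]
p4 [0.5247 0.0329 0.012 ]
```

View pics/c1.png

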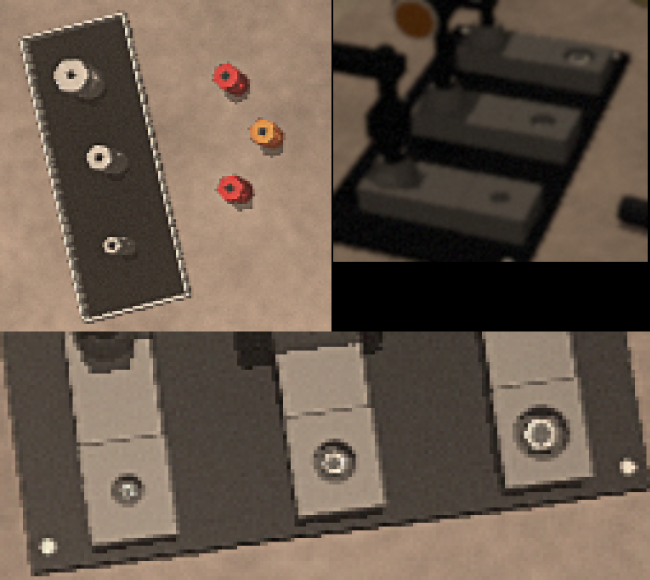

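The lamp stand is the middle one. Its counterbore is clearly mid-sized between the small one at left and the large one at right, so its nut is the 13 mm one. The fitting socket is therefore the plain steel medium at (174,257): it is steel-coloured and stands mid-row in the tray. The red and orange ones are outside the tray. I plan the approach next.

```bash
cat >> h.py <<'E'
def down(yaw):
    c,s=np.cos(yaw),np.sin(yaw);return Ro.from_matrix([[c,s,0],[s,-c,0],[0,0,-1]])
def plan(P,yaw,o=None,vmax=.045,n=None):
    "print shift (cm) and turn rows in tool axes from measured pose to P,yaw"
    o=o or monitor.get_obs();p=np.array(o["tcp_pos"]);R=Ro.from_rotvec(o["orientation"])
    w=(R.inv()*down(yaw)).as_rotvec();d=np.array(P)-p
    n=n or int(max(1,np.ceil(np.linalg.norm(d)/vmax),np.ceil(np.linalg.norm(w)/.14)))
    x=R.as_matrix()[:,0];print("at",p.round(4),"yaw",round(float(np.arctan2(x[1],x[0])),3),"rows",n)
    for i in range(n):
        s=R.inv().apply(d/n)*100;print([s.round(2).tolist(),(w/n).round(4).tolist()]);R=R*Ro.from_rotvec(w/n)
E
python3 -c "
from h import *
plan([.5,-.25,.25],.9)
print()
o=dict(monitor.get_obs());o['tcp_pos']=[.5,-.25,.25];o['orientation']=down(.9).as_rotvec();plan([.535,.299,.2],1.78,o)"
```

```text
at [ 0.2082 -0.6415  0.2304] yaw 0.314 rows 11
[[3.62, -2.57, -0.17], [-0.0002, -0.0, -0.0533]]
[[3.75, -2.37, -0.17], [-0.0002, -0.0, -0.0533]]
[[3.87, -2.17, -0.18], [-0.0002, -0.0, -0.0533]]
[[3.98, -1.96, -0.18], [-0.0002, -0.0, -0.0533]]
[[4.08, -1.74, -0.18], [-0.0002, -0.0, -0.0533]]
[[4.17, -1.52, -0.18], [-0.0002, -0.0, -0.0533]]
[[4.25, -1.3, -0.18], [-0.0002, -0.0, -0.0533]]
[[4.31, -1.07, -0.18], [-0.0002, -0.0, -0.0533]]
[[4.36, -0.84, -0.18], [-0.0002, -0.0, -0.0533]]
[[4.4, -0.61, -0.18], [-0.0002, -0.0, -0.0533]]
[[4.42, -0.37, -0.18], [-0.0002, -0.0, -0.0533]]

at [ 0.5  -0.25  0.25] yaw 0.9 rows 13
[[3.48, -2.41, 0.38], [0.0, 0.0, -0.0677]]
[[3.63, -2.17, 0.38], [0.0, 0.0, -0.0677]]
[[3.77, -1.92, 0.38], [0.0, 0.0, -0.0677]]
[[3.89, -1.66, 0.38], [0.0, 0.0, -0.0677]]
[[3.99, -1.4, 0.38], [0.0, 0.0, -0.0677]]
[[4.08, -1.12, 0.38], [0.0, 0.0, -0.0677]]
[[4.15, -0.84, 0.38], [0.0, 0.0, -0.0677]]
[[4.19, -0.56, 0.38], [0.0, 0.0, -0.0677]]
[[4.22, -0.28, 0.38], [0.0, 0.0, -0.0677]]
[[4.23, 0.01, 0.38], [0.0, 0.0, -0.0677]]
[[4.22, 0.3, 0.38], [0.0, 0.0, -0.0677]]
[[4.19, 0.58, 0.38], [0.0, 0.0, -0.0677]]
[[4.14, 0.86, 0.38], [0.0, 0.0, -0.0677]]
```

```bash
python3 -m crank '[[[3.6,-2.6,-0.2],[0,0,-0.053]],[[3.8,-2.4,-0.2],[0,0,-0.053]],[[3.9,-2.2,-0.2],[0,0,-0.053]],[[4,-2,-0.2],[0,0,-0.053]],[[4.1,-1.7,-0.2],[0,0,-0.053]]]' 8.54 40
python3 -m crank '[[[4.2,-1.5,-0.2],[0,0,-0.053]],[[4.2,-1.3,-0.2],[0,0,-0.053]],[[4.3,-1.1,-0.2],[0,0,-0.053]],[[4.4,-0.8,-0.2],[0,0,-0.053]],[[4.4,-0.6,-0.2],[0,0,-0.053]]]'
python3 -c "
from h import *
plan([.535,.299,.2],1.78)"
```

```text
clock: 0.6
tcp_pos: [0.3421, -0.461, 0.2411]
orientation: [-3.009, -0.899, 0.0]
contact_force: [0.7, -0.9, -0.7]
grip_width: 0.0855
gripper_force: 0.0
clock: 1.1
tcp_pos: [0.4755, -0.2837, 0.2512]
orientation: [-2.865, -1.289, 0.001]
contact_force: [0.7, 0.0, -0.7]
grip_width: 0.0851
gripper_force: 0.0
at [ 0.4755 -0.2837  0.2512] yaw 0.846 rows 14
[[3.4, -2.44, 0.37], [-0.0, 0.0, -0.0667]]
[[3.55, -2.21, 0.37], [-0.0, 0.0, -0.0667]]
[[3.69, -1.97, 0.37], [-0.0, 0.0, -0.0667]]
[[3.81, -1.72, 0.37], [-0.0, 0.0, -0.0667]]
[[3.92, -1.46, 0.37], [-0.0, 0.0, -0.0667]]
[[4.01, -1.19, 0.37], [-0.0, 0.0, -0.0667]]
[[4.08, -0.92, 0.37], [-0.0, 0.0, -0.0667]]
[[4.13, -0.65, 0.37], [-0.0, 0.0, -0.0667]]
[[4.17, -0.37, 0.37], [-0.0, 0.0, -0.0667]]
[[4.18, -0.09, 0.37], [-0.0, 0.0, -0.0667]]
[[4.18, 0.18, 0.37], [-0.0, 0.0, -0.0667]]
[[4.16, 0.46, 0.37], [-0.0, 0.0, -0.0667]]
[[4.12, 0.74, 0.37], [-0.0, 0.0, -0.0667]]
[[4.06, 1.01, 0.37], [-0.0, 0.0, -0.0667]]
```

```bash
python3 -m crank '[[[3.4,-2.4,0.4],[0,0,-0.067]],[[3.6,-2.2,0.4],[0,0,-0.067]],[[3.7,-2,0.4],[0,0,-0.067]]]' >/dev/null
python3 - <<'E'
from h import *
o=monitor.get_obs();p,d=optics.grab_frame("wrist");np.savez("/tmp/w1.npz",p=p,d=d,pos=o["tcp_pos"],ori=o["orientation"]);cv2.imwrite("pics/w1.png",p[:,:,::-1])
E
python3 -m crank '[[[3.8,-1.7,0.3],[0,0,-0.067]],[[3.9,-1.5,0.3],[0,0,-0.067]],[[4,-1.2,0.4],[0,0,-0.067]],[[4.1,-0.9,0.4],[0,0,-0.067]],[[4.1,-0.6,0.4],[0,0,-0.067]]]'>/dev/null
python3 -m crank '[[[4.2,-0.4,0.4],[0,0,-0.067]],[[4.2,-0.1,0.4],[0,0,-0.067]],[[4.2,0.2,0.4],[0,0,-0.067]],[[4.2,0.5,0.4],[0,0,-0.067]],[[4.1,0.7,0.4],[0,0,-0.067]]]'>/dev/null
python3 -m crank '[[[4.1,1,0.4],[0,0,-0.067]],[[0,0,0],[0,0,0]]]'
python3 - <<'E'
from h import *
o=monitor.get_obs();p,d=optics.grab_frame("wrist");np.savez("/tmp/w2.npz",p=p,d=d,pos=o["tcp_pos"],ori=o["orientation"]);cv2.imwrite("pics/w2.png",p[:,:,::-1])
q=np.load("/tmp/w1.npz")["p"]
cv2.imwrite("pics/w12.png",cv2.resize(np.vstack([p,q])[:,:,::-1],None,fx=.62,fy=.62,interpolation=cv2.INTER_AREA))
plan([.535,.299,.2],1.78)
E
```

```text
clock: 2.65
tcp_pos: [0.533, 0.3051, 0.1967]
orientation: [-1.961, -2.449, -0.003]
contact_force: [-0.4, -0.1, -0.9]
grip_width: 0.0853
gripper_force: 0.0
at [0.5337 0.3016 0.1966] yaw 1.787 rows 1
[[-0.28, 0.07, -0.34], [-0.0015, -0.0019, 0.0066]]
```

View pics/w12.png

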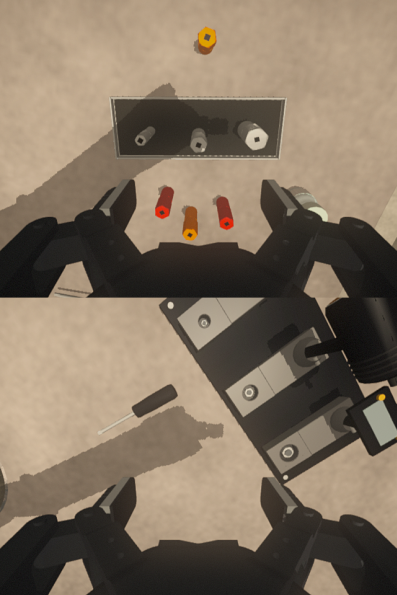

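The upper half (tray view) shows steel small at (144,137), medium at (199,143) and large at (255,137) in the tray, with the look-alikes outside it. The lower half shows the lamp stand's counterbore at (250,393), between the small at (204,321) and the large at (288,453). Next I measure the medium's top and the counterbores.

```bash
cat >> h.py <<'E'
def cloud(f):
    z=np.load(f);o=dict(tcp_pos=z["pos"],orientation=z["ori"]);m,R,c=wpose("wrist",o);f=K(m)
    v,u=np.mgrid[:480,:640];d=z["d"];P=np.stack([(u-m["cx"])/f*d,(v-m["cy"])/f*d,d],-1)@R.T+c
    P[d==0]=np.nan;return P,z["p"],o
def hexfit(Q):
    "centre, yaw mod 60 (deg) and width across flats of the convex hull of plan points"
    H=cv2.convexHull(Q.astype(np.float32))[:,0];best=[]
    for a in range(0,60):
        ws=[];cs=[]
        for k in range(3):
            n=np.array([np.cos(np.radians(a+60*k)),np.sin(np.radians(a+60*k))]);s=H@n;ws.append(s.max()-s.min());cs.append((n,(s.max()+s.min())/2))
        best.append((max(ws),a,np.linalg.lstsq(np.array([c[0] for c in cs]),np.array([c[1] for c in cs]),rcond=None)[0],ws))
    return min(best,key=lambda b:b[0])
E
cat > m.py <<'E'
from h import *
P,p,o=cloud("/tmp/w2.npz")
for n,c in[("L",(.609,.322)),("M",(.535,.299)),("S",(.458,.2855))]:
    k=(P[...,2]>.055)&(np.hypot(P[...,0]-c[0],P[...,1]-c[1])<.03);z=np.median(P[k][:,2]);k&=abs(P[...,2]-z)<.004
    print(n,k.sum(),z,hexfit(P[k][:,:2]))
P,p,o=cloud("/tmp/w1.npz")
for n,c in[("nS",(.5725,-.027)),("nM",(.587,-.153)),("nL",(.600,-.277))]:
    u,v=proj("wrist",[*c,.039],o).astype(int);Q=P[v-20:v+20,u-20:u+20];print(n,u,v,np.nanmedian(Q[...,2]))
    k=(P[...,2]<.034)&(np.hypot(P[...,0]-c[0],P[...,1]-c[1])<.021);print(k.sum(),cv2.minEnclosingCircle(P[k][:,:2].astype(np.float32)))
E
python3 m.py
python3 - <<'E'
from h import *
a=np.load("/tmp/w2.npz")["p"][190:270,200:440];b=np.load("/tmp/w1.npz")["p"][105:205,340:500]
cv2.imwrite("pics/z.png",np.vstack([cv2.resize(a,(720,240),interpolation=3),cv2.resize(np.pad(b,((0,0),(0,80),(0,0))),(720,300),interpolation=3)])[:,:,::-1])
E
```

```text
L 4713 0.2650016261182909 (np.float64(0.03026623538329737), 22, array([0.59286842, 0.31874456]), [np.float64(0.027825608011680436), np.float64(0.03022881426847046), np.float64(0.03026623538329737)])
M 4793 0.28424049387703393 (np.float64(0.03699165627669321), 43, array([0.53064468, 0.31878712]), [np.float64(0.03687574864953902), np.float64(0.011584534504216704), np.float64(0.03699165627669321)])
S 4393 0.2657307553732319 (np.float64(0.030920546655853254), 58, array([0.47277507, 0.29140042]), [np.float64(0.03090787673666462), np.float64(0.030722277980555435), np.float64(0.030920546655853254)])
nS 328 35 0.03685562282354299
303 ((0.5736335515975952, -0.027042027562856674), 0.008522466756403446)
nM 404 152 0.03661626260966605
466 ((0.5865110754966736, -0.1527269184589386), 0.012156798504292965)
nL 467 250 0.03613148419291706
517 ((0.6003753542900085, -0.27876442670822144), 0.0157224889844656)
```

View pics/z.png

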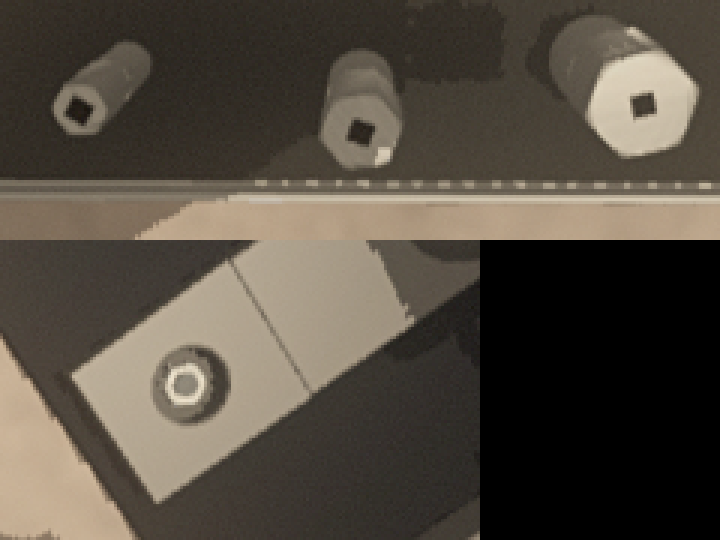

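Bore diameters of 17.0, 24.3 and 31.4 mm confirm that the lamp nut is the 13 mm one. Medium socket: top at about pixel (321,232), hexagonal, plain steel. Now its hexagon fit, with the gripper's own points filtered out.

```bash
sed -i 's/k=(P\[...,2\]>.055)&/k=(P[...,2]>.055)\&(P[...,2]<.08)\&/' m.py; python3 m.py | head -3
python3 - <<'E'
from h import *
P,p,o=cloud("/tmp/w2.npz")
# depth frame is of camera-call start
k=(P[...,2]>.055)&(P[...,2]<.08)&(np.hypot(P[...,0]-.535,P[...,1]-.299)<.03)
q=(k*255).astype(np.uint8);v,u=np.nonzero(k);print(u.min(),u.max(),v.min(),v.max(),np.percentile(P[k][:,2],[2,50,98]))
E
```

```text
L 1026 0.06491081679121027 (np.float64(0.028799656228363557), 58, array([0.60838953, 0.32254903]), [np.float64(0.028636607262655378), np.float64(0.028776339100566005), np.float64(0.028799656228363557)])
M 548 0.06481856301982292 (np.float64(0.021277074686106776), 51, array([0.53434757, 0.29788816]), [np.float64(0.021236857294820055), np.float64(0.021277074686106776), np.float64(0.021152516616770478)])
S 263 0.06467377275409686 (np.float64(0.014114317946219312), 42, array([0.45719968, 0.28708999]), [np.float64(0.014114317946219312), np.float64(0.013315199787359427), np.float64(0.01406843439915767)])
306 333 218 245 [0.05664827 0.06481856 0.06626109]
```

The medium socket is at (0.5343, 0.2979) with its flats' normal at 51°. I'll grip it with tool x at 81°.

```bash
python3 -c "
from h import *
plan([.5345,.298,.10],1.414)"
```

```text
at [0.5337 0.3016 0.1966] yaw 1.787 rows 3
[[-0.13, 0.0, 3.22], [-0.0006, -0.0005, 0.1242]]
[[-0.12, 0.02, 3.22], [-0.0006, -0.0005, 0.1242]]
[[-0.12, 0.03, 3.22], [-0.0006, -0.0005, 0.1242]]
```

```bash
python3 -m crank '[[[-0.1,0,3.2],[-0.001,0,0.124]],[[-0.1,0,3.2],[-0.001,0,0.124]],[[-0.1,0,3.2],[-0.001,0,0.124]],[[0,0,0],[0,0,0]],[[0,0,0],[0,0,0]]]' 4.5 40
python3 -c "
from h import *
plan([.5345,.298,.038],1.414)
o=monitor.get_obs();p,d=optics.grab_frame('wrist');np.savez('/tmp/w3.npz',p=p,d=d,pos=o['tcp_pos'],ori=o['orientation'])
P,p,o=cloud('/tmp/w3.npz')
k=(P[...,2]>.06)&(P[...,2]<.07)&(np.hypot(P[...,0]-.535,P[...,1]-.298)<.018)
print(k.sum(),np.percentile(P[k][:,2],[2,50,98]),hexfit(P[k][:,:2]))
cv2.imwrite('pics/w3.png',p[:,:,::-1])"
```

```text
clock: 3.2
tcp_pos: [0.5356, 0.2943, 0.1016]
orientation: [2.389, 2.036, 0.002]
contact_force: [-0.4, 0.6, 1.7]
grip_width: 0.045
gripper_force: 0.0
at [0.5356 0.2943 0.1016] yaw 1.412 rows 2
[[0.18, -0.09, 3.18], [0.0012, 0.0003, -0.0012]]
[[0.18, -0.09, 3.18], [0.0012, 0.0003, -0.0012]]
1222 [0.06151662 0.06493748 0.06633209] (np.float64(0.021644029000451148), 51, array([0.53453947, 0.29767913]), [np.float64(0.021644029000451148), np.float64(0.02153653174045296), np.float64(0.020861335986908258)])
```

View pics/w3.png

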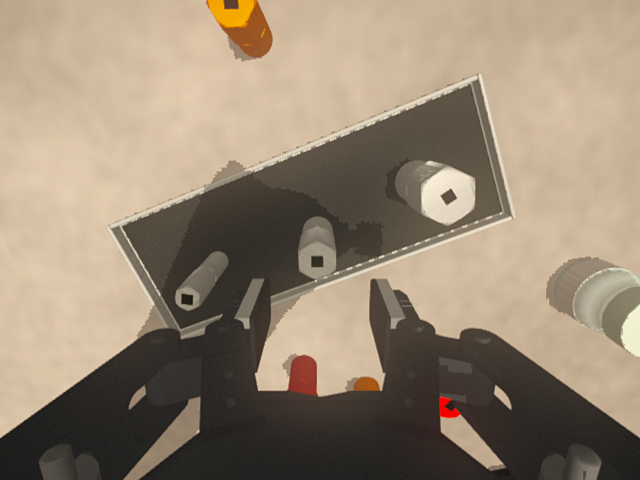

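The plain medium socket at (317,250) stands between the open fingers, the small is at (190,297), the large is at (445,195), and the red and orange ones are clear of the fingers. Descend.

```bash
python3 -m crank '[[[0.2,-0.1,2],[0.001,0,0]],[[0.15,-0.1,2.2],[0.001,0,0]],[[0,0,2.15],[0,0,0]],[[0,0,0],[0,0,0]]]' 4.5 40; python3 -c "
from h import *
plan([.5345,.2977,.038],1.414)"
```

```text
clock: 3.65
tcp_pos: [0.5338, 0.2984, 0.0373]
orientation: [2.391, 2.037, -0.001]
contact_force: [-1.1, 0.5, -0.5]
grip_width: 0.0448
gripper_force: 0.0
at [0.5338 0.2984 0.0373] yaw 1.411 rows 1
[[-0.06, 0.08, -0.07], [-0.0003, 0.0007, -0.003]]
```

```bash
python3 -m crank '[[[-0.05,0.1,-0.1],[0,0,0]],[[0,0,0],[0,0,0]],[[0,0,0],[0,0,0]],[[0,0,0],[0,0,0]],[[0,0,0],[0,0,0]]]' 1.5 60;  python3 -m crank '[[[0,0,0],[0,0,0]],[[0,0,0],[0,0,0]]]'; python3 -c "
from h import *
plan([.5345,.2977,.16],1.414)"
```

```text
clock: 4.15
tcp_pos: [0.5366, 0.2992, 0.0412]
orientation: [2.392, 2.034, 0.007]
contact_force: [-1.0, -0.5, 6.7]
grip_width: 0.0198
gripper_force: 58.8
clock: 4.35
tcp_pos: [0.5366, 0.2992, 0.0412]
orientation: [2.392, 2.034, 0.007]
contact_force: [-0.4, -1.7, 7.8]
grip_width: 0.0198
gripper_force: 58.8
at [0.5366 0.2992 0.0412] yaw 1.41 rows 3
[[-0.05, -0.05, -3.96], [0.0014, -0.0008, -0.0015]]
[[-0.05, -0.05, -3.96], [0.0014, -0.0008, -0.0015]]
[[-0.06, -0.06, -3.96], [0.0014, -0.0008, -0.0015]]
```

```bash
python3 -m crank '[[[0,0,-1],[0,0,0]],[[0,0,-2.5],[0,0,0]],[[0,0,-4],[0,0,0]],[[0,0,-4],[0,0,0]],[[0,0,-1],[0,0,0]]]';  python3 -m crank '[[[0,0,0],[0,0,0]],[[0,0,0],[0,0,0]],[[0,0,0],[0,0,0]]]'; python3 -c "
from h import *
o=monitor.get_obs();p,d=optics.grab_frame('wrist');np.savez('/tmp/w4.npz',p=p,d=d,pos=o['tcp_pos'],ori=o['orientation'])
cv2.imwrite('pics/w4.png',np.hstack([cv2.resize(p[230:400,220:420],(400,340)),cv2.resize(p[:,:],(400,300))[:].repeat(1,0) if 0 else cv2.resize(p,(400,340))])[:,:,::-1])
P,p,o=cloud('/tmp/w4.npz');R=Ro.from_rotvec(o['orientation']).as_matrix();T=(P-o['tcp_pos'])@R
k=(abs(T[...,0])<.025)&(abs(T[...,1])<.013)&(T[...,2]<0)&(T[...,2]>-.06)
print(k.sum(),np.percentile(T[k],[1,50,99],axis=0))
k=(abs(T[...,0])<.018)&(abs(T[...,1])<.0105)&(T[...,2]<-.02)&(T[...,2]>-.04);z=np.median(T[k][:,2]);print(z,k.sum());k&=abs(T[...,2]-z)<.003;print(hexfit(T[k][:,:2]));print(np.linalg.lstsq(np.c_[T[k][:,:2],np.ones(k.sum())],T[k][:,2],rcond=None)[0])
plan([.5345,.2977,.16],1.414)"
```

```text
clock: 4.85
tcp_pos: [0.537, 0.3005, 0.1698]
orientation: [2.391, 2.035, 0.015]
contact_force: [0.4, 1.3, -1.2]
grip_width: 0.0197
gripper_force: 58.8
clock: 5.15
tcp_pos: [0.534, 0.2976, 0.162]
orientation: [-2.393, -2.036, 0.003]
contact_force: [0.1, -0.3, -1.3]
grip_width: 0.0196
gripper_force: 58.8
5711 [[-0.01137793 -0.01272676 -0.0550254 ]
 [ 0.00492117  0.00010997 -0.02393694]
 [ 0.0117147   0.01272556 -0.00153372]]
-0.023898960751777044 2888
(np.float64(0.028807005870077222), 2, array([-6.85198409e-04, -2.52861020e-05]), [np.float64(0.02475454680244704), np.float64(0.028706658036126008), np.float64(0.028807005870077222)])
[ 0.02463354  0.00662572 -0.02371101]
at [0.534  0.2977 0.162 ] yaw 1.41 rows 1
[[0.0, 0.05, 0.2], [-0.0015, 0.0015, -0.004]]
```

View pics/w4.png

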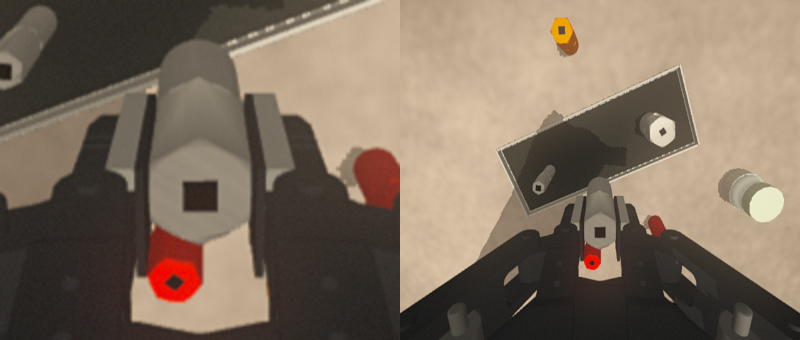

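The medium is gripped flat to flat and looks upright; the tray still holds the small and large. Next I check the offset and tilt in hand against the same fit while it stood in the tray, and plan the path to the nut.

Run:
```python
from h import *
for f,c in(("/tmp/w3.npz",None),("/tmp/w4.npz",(0,0))):
    P,p,o=cloud(f);R=Ro.from_rotvec(o['orientation']).as_matrix();T=(P-o['tcp_pos'])@R
    if c is None: c=(R.T@(np.array([.5345,.2977,.067])-o['tcp_pos']))[:2]; z0=(np.array(o['tcp_pos'])[2]-.0649)
    else: z0=-.0239
    k=(np.hypot(T[...,0]-c[0],T[...,1]-c[1])<.0145)&(abs(T[...,1]-c[1])<.0098)&(abs(T[...,2]-z0)<.003)
    A=np.c_[T[k][:,:2],np.ones(k.sum())];s=np.linalg.lstsq(A,T[k][:,2],rcond=None)[0];rr=abs(A@s-T[k][:,2])<.0006
    s=np.linalg.lstsq(A[rr],T[k][rr][:,2],rcond=None)[0];H=T[k][rr]
    print(f,k.sum(),rr.sum(),"slope",s.round(4),"x ext",np.percentile(H[:,0],[.5,99.5]),"mid",H[:,0].min()/2+H[:,0].max()/2,"y",H[:,1].min(),H[:,1].max())
plan([.55,.07,.2],1.55)
print()
o=dict(monitor.get_obs());o['tcp_pos']=[.55,.07,.2];o['orientation']=down(1.55).as_rotvec();plan([.5868,-.1528,.15],1.676,o)
```

```text
/tmp/w3.npz 1146 732 slope [0.014  0.0027 0.0366] x ext [-0.00702737  0.01386879] mid 0.003400431981140903 y -0.011504601285494546 0.008067401924712532
/tmp/w4.npz 2243 1443 slope [ 0.0189  0.0067 -0.0237] x ext [-0.01165167  0.00939335] mid -0.00107303560377915 y -0.009725553368219092 0.009786349043412251
at [0.534  0.2977 0.162 ] yaw 1.41 rows 6
[[-3.7, 0.87, -0.63], [-0.0003, 0.0002, -0.0233]]
[[-3.72, 0.78, -0.63], [-0.0003, 0.0002, -0.0233]]
[[-3.74, 0.7, -0.63], [-0.0003, 0.0002, -0.0233]]
[[-3.76, 0.61, -0.63], [-0.0003, 0.0002, -0.0233]]
[[-3.77, 0.52, -0.63], [-0.0003, 0.0002, -0.0233]]
[[-3.78, 0.43, -0.63], [-0.0003, 0.0002, -0.0233]]

at [0.55 0.07 0.2 ] yaw 1.55 rows 6
[[-3.7, 0.69, 0.83], [0.0, 0.0, -0.021]]
[[-3.71, 0.61, 0.83], [0.0, 0.0, -0.021]]
[[-3.73, 0.53, 0.83], [0.0, 0.0, -0.021]]
[[-3.74, 0.46, 0.83], [0.0, 0.0, -0.021]]
[[-3.74, 0.38, 0.83], [0.0, 0.0, -0.021]]
[[-3.75, 0.3, 0.83], [0.0, 0.0, -0.021]]
```

```bash
python3 -m crank '[[[-2.5,0.6,-0.6],[0,0,-0.023]],[[-3.7,0.9,-0.6],[0,0,-0.023]],[[-3.7,0.8,-0.6],[0,0,-0.023]],[[-3.8,0.7,-0.6],[0,0,-0.023]],[[-3.8,0.6,-0.6],[0,0,-0.023]]]' >/dev/null
python3 -m crank '[[[-3.8,0.5,-0.6],[0,0,-0.023]],[[-3.7,0.7,0.8],[0,0,-0.021]],[[-3.7,0.6,0.8],[0,0,-0.021]],[[-3.7,0.5,0.8],[0,0,-0.021]],[[-3.7,0.5,0.8],[0,0,-0.021]]]' >/dev/null
python3 -m crank '[[[-3.7,0.4,0.8],[0,0,-0.021]],[[-3.7,0.3,0.8],[0,0,-0.021]],[[-1.2,0.3,0],[0,0,0]],[[0,0,0],[0,0,0]],[[0,0,0],[0,0,0]]]'
python3 -c "
from h import *
plan([.5867,-.1517,.1],1.676)"
```

```text
clock: 6.7
tcp_pos: [0.595, -0.1488, 0.1512]
orientation: [-2.102, -2.333, -0.002]
contact_force: [0.4, 0.2, -1.2]
grip_width: 0.0202
gripper_force: 58.8
at [ 0.595  -0.1488  0.1512] yaw 1.675 rows 2
[[-0.11, -0.43, 2.56], [0.0002, -0.0009, -0.0006]]
[[-0.1, -0.43, 2.56], [0.0002, -0.0009, -0.0006]]
```

```bash
python3 -m crank '[[[-0.1,-0.4,2],[0,0,0]],[[-0.1,-0.5,2],[0,0,0]],[[0,0,1.1],[0,0,0]],[[0,0,0],[0,0,0]],[[0,0,0],[0,0,0]]]'
python3 - <<'E'
from h import *
plan([.5867,-.1517,.085],1.676)
o=monitor.get_obs();p,d=optics.grab_frame('wrist');np.savez('/tmp/w5.npz',p=p,d=d,pos=o['tcp_pos'],ori=o['orientation'])
s,_=optics.grab_frame('side');P,_,oo=cloud('/tmp/w5.npz');R=Ro.from_rotvec(oo['orientation']).as_matrix();b=np.array(oo['tcp_pos'])+R@[-.001,0,.038]
u=proj('side',b);v=proj('side',[.5866,-.1527,.039]);print(u,v,"bottom",b)
print("wrist nut px",proj('wrist',[.5866,-.1527,.037],oo))
c=s[int(v[1])-70:int(v[1])+40,int(v[0])-70:int(v[0])+60]
cv2.imwrite('pics/w5.png',np.hstack([cv2.resize(p,(400,400)),cv2.resize(c,(400,400))])[:,:,::-1])
E
```

```text
clock: 7.2
tcp_pos: [0.5872, -0.1522, 0.1013]
orientation: [2.102, 2.334, 0.003]
contact_force: [0.2, -0.9, -1.0]
grip_width: 0.0198
gripper_force: 58.8
at [ 0.5872 -0.1522  0.1013] yaw 1.675 rows 1
[[0.05, -0.05, 1.63], [0.002, -0.0006, -0.0007]]
[328.77033538 216.5612193 ] [328.92010792 224.86518756] bottom [ 0.5873767  -0.15311535  0.0633029 ]
wrist nut px [318.68418704 250.64459789]
```

View pics/w5.png

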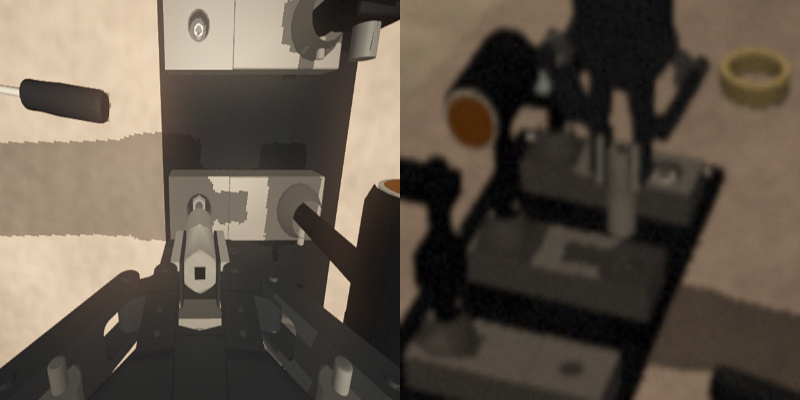

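In the left view the socket nose points straight at the counterbore at (198,203), and the side view agrees. Descend gently, watching the force.

```bash
python3 -m crank '[[[0.05,-0.05,1],[0.002,0,0]],[[0,0,0.8],[0,0,0]],[[0,0,0],[0,0,0]],[[0,0,0],[0,0,0]]]'
python3 -m crank '[[[0,0,0.3],[0,0,0]],[[0,0,0.3],[0,0,0]],[[0,0,0.2],[0,0,0]],[[0,0,0],[0,0,0]]]'; python3 -c "
from h import *
plan([.5867,-.1517,.07],1.676)"
```

```text
clock: 7.7
tcp_pos: [0.5856, -0.1529, 0.0822]
orientation: [-2.103, -2.332, 0.001]
contact_force: [0.8, 0.4, -0.8]
grip_width: 0.0196
gripper_force: 58.8
clock: 8.1
tcp_pos: [0.5861, -0.1526, 0.0745]
orientation: [-2.103, -2.332, -0.0]
contact_force: [1.5, 1.1, -2.2]
grip_width: 0.0198
gripper_force: 58.8
at [ 0.5861 -0.1526  0.0745] yaw 1.674 rows 1
[[0.08, 0.07, 0.45], [-0.0006, -0.0007, -0.0019]]
```

```bash
python3 -m crank '[[[0.05,0.03,0.2],[0,0,0]],[[0,0,0.2],[0,0,0]],[[0,0,0],[0,0,0]],[[0,0,0],[0,0,0]]]'
python3 -m crank '[[[0,0,0.2],[0,0,0]],[[0,0,0.2],[0,0,0]],[[0,0,0],[0,0,0]],[[0,0,0],[0,0,0]]]'
```

```text
clock: 8.5
tcp_pos: [0.5861, -0.1524, 0.0706]
orientation: [-2.104, -2.332, 0.001]
contact_force: [0.9, 0.7, -1.4]
grip_width: 0.0197
gripper_force: 58.8
clock: 8.9
tcp_pos: [0.5865, -0.1518, 0.0665]
orientation: [-2.103, -2.333, -0.001]
contact_force: [1.6, 2.0, -2.3]
grip_width: 0.0199
gripper_force: 58.7
```

```bash
python3 -m crank '[[[0,0,0.2],[0,0,0]],[[0,0,0.2],[0,0,0]],[[0,0,0],[0,0,0]],[[0,0,0],[0,0,0]]]'
python3 -m crank '[[[0,0,0.2],[0,0,0]],[[0,0,0],[0,0,0]],[[0,0,0],[0,0,0]]]'
python3 -m crank '[[[0,0,0.2],[0,0,0]],[[0,0,0],[0,0,0]],[[0,0,0],[0,0,0]]]'
```

```text
clock: 9.3
tcp_pos: [0.5864, -0.1519, 0.0625]
orientation: [-2.103, -2.333, -0.0]
contact_force: [2.6, 3.6, -3.3]
grip_width: 0.0198
gripper_force: 58.7
clock: 9.6
tcp_pos: [0.5866, -0.1519, 0.0622]
orientation: [-2.104, -2.333, 0.0]
contact_force: [-2.5, 4.4, 10.9]
grip_width: 0.0196
gripper_force: 60.5
clock: 9.9
tcp_pos: [0.5867, -0.152, 0.062]
orientation: [2.104, 2.332, -0.001]
contact_force: [-7.0, 5.2, 26.7]
grip_width: 0.0194
gripper_force: 62.7
```

It stopped firmly at TCP z = 0.062, as predicted for fully home. I ease the push slightly and check the socket's height in hand and the tray.

```bash
python3 -m crank '[[[0,0,-0.1],[0,0,0]],[[0,0,0],[0,0,0]],[[0,0,0],[0,0,0]],[[0,0,0],[0,0,0]]]'
python3 - <<'E'
from h import *
o=monitor.get_obs();p,d=optics.grab_frame('wrist');np.savez('/tmp/w6.npz',p=p,d=d,pos=o['tcp_pos'],ori=o['orientation'])
t,_=optics.grab_frame('top');s,_=optics.grab_frame('side')
P,p,o=cloud('/tmp/w6.npz');R=Ro.from_rotvec(o['orientation']).as_matrix();T=(P-o['tcp_pos'])@R
k=(np.hypot(T[...,0],T[...,1])<.008)&(abs(T[...,2]+.0239)<.006);print("top in tool",np.median(T[k][:,2]),"world",np.median(P[k][:,2]))
k=(abs(T[...,1])<.008)&(abs(T[...,2]+.0239)<.002)&(abs(T[...,0])<.014);print("centre",np.percentile(T[k][:,0],[.5,99.5]).mean())
cv2.imwrite('pics/end.png',np.hstack([cv2.resize(s[160:420,160:420],(400,400)),cv2.resize(t[180:340,110:270],(400,400))])[:,:,::-1])
E
```

```text
clock: 10.3
tcp_pos: [0.5867, -0.1519, 0.0621]
orientation: [2.104, 2.333, -0.001]
contact_force: [-4.6, 4.0, 19.0]
grip_width: 0.0199
gripper_force: 61.5
top in tool -0.023969247036449943 world 0.08603097588814967
centre -0.001315674589083762
```

View pics/end.png

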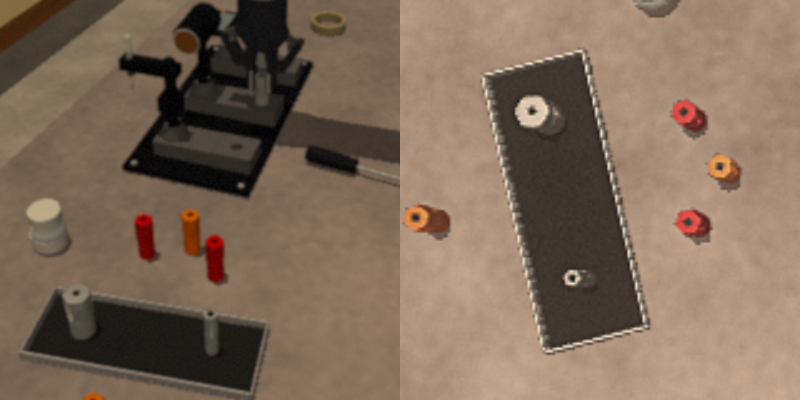

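The socket did not slip in the grip: its top is still 24 mm above the TCP. With the camera's 2 mm bias that puts the top at 88 mm, which is fully home. The large and small sockets stand upright in the tray and the bystanders have not moved, so I'm handing in.

```bash
python3 -c "
from bench import r
print(r.hand_in())"
```

```text
the job is handed in; nothing more can be done
None
```

The job is handed in: the medium (13 mm) socket measured fully home on the lamp stand's nut and is still gripped at about 60 N, the small and large sockets stand upright in the tray, and the arm finished at about 10 s; the hand-in returned no verdict.

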